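# Ratchet a bench clamp tight on a reference block

## Task

The light-grey square reference block lies under the sprung foot of the bench clamp but is not held yet. Clamp it with a pressing force of about 50 N, never above 80 N, using the clamp's ratchet lever: there is hardly any room left to turn it on clockwise, so lift the lever off its serrations, swing it back, let it drop into mesh again and turn it clockwise until the block is held, by feel and without unscrewing the clamp. Leave the lever down in mesh, let go of it, and leave the block where it is and the other things on the bench undisturbed.

Things in the scene. Friction and masses are not known exactly. Their poses are not given: they have to be found in the camera images.
- clamp: Grey bench clamp fixed to the bench: base plate 170x130x12, column 34x60 behind, overhanging head up to 86 high. Origin on the screw axis at bench level; x points from the axis to the column, so its front is -x. Two upright end stops on the head, tops 118 high and up to 57 from the axis, block the lever arm at about 1.06 rad either side of the front, lifted or not.
- clamp_axis (a point): Point on the upright screw axis of the clamp, on top of its base plate, 12 mm above the bench. Axes as the clamp's: z up, x to the column, -x to the front, where the lever swings.
- knob_mid (a point): Middle of the black upright knob on the lever's end: 40 tall, 19 in diameter at the foot, 20 at mid, 24 near the top. It spins freely on its pin, so a gripper holding it need not turn. It stands 80 mm from the screw axis, 138 mm above the bench with the lever down. The lever arm (16 wide, 10 thick) lies below, its top 26 mm under this point.
- lever_lift (a joint): Height of the lever above full mesh: 0 down, 0.010 m upper end. A spring pushes it down; lifting takes about 6 N at first, 9 N at the top. Serrations are clear of each other above 0.007. Let down on their tips it stays near 0.007 or slides in; moving the knob a few mm along its circle lets it fall in. In mesh it reads under 0.0015.
- lever_turn (a joint): Angle of the lever on the screw (rad), grows clockwise seen from above; 0 at the start. It meshes at every multiple of 2*pi/16 = 0.393 rad, with 0.02 rad of play either way (to 0.07 under load). Swinging the lifted lever back (anticlockwise) makes it negative. The lever's direction turns by screw + lever_turn.
- screw (a joint): Angle of the clamp screw (rad), grows clockwise from above, lowering the foot 5 mm per rad; -0.1 to 0.1 at the start, when the lever points 0.65 to 0.85 rad clockwise of the clamp's front. Friction (0.50 N m) holds it where it is left: turning it with the foot free takes 5 to 6.5 N at the knob, along its circle.
- foot: Round steel foot, 27 in diameter, on a stiff 35 N/mm spring over the block; origin on the screw axis, 34.5 mm above its lower face. It meets the block 0.2 to 1.3 rad on from the start: its setting differs each time. Each 0.1 rad after that adds about 15 N of pressing force and about 1 N at the knob, so 50 N comes about 0.33 rad after touching, about 3 N above the free turning force.
- test_block: The light-grey square reference block to be clamped, 40x40x18, lying loose on the clamp's base plate under the foot. Origin at the centre of its underside.
- caliper: Bystander: digital caliper lying at the right. Leave it alone.
- check_stamp: Bystander: small wooden-handled stamp standing to the right behind the clamp. Leave it alone.
- thin_block: Bystander: flat light-grey block, 35x50x12, lying in front of the clamp; not the one to clamp. Leave it alone.
- bin_screws: Bystander: small open parts bin, 107x71x50, at the right front or left front. Leave it alone.
- hex_key: Bystander: hex key lying in front. Leave it alone.
- hardness_tester: Bystander: round digital tester on a foot, 141 tall, left. Leave it alone.
- feeler_set: Bystander: fanned feeler gauge lying at the left front or right front. Leave it alone.
- oil_bottle: Bystander: small bottle, 77 tall, at the left in front of the soft case. Leave it alone.

How it is judged:
By the outcome, as a careful person would: the job done as asked, in the order asked, and still so for the second after the job is handed in, with the robot touching nothing.
It also fails if it takes over 64 s, if anything falls off the work surface, if the arm or the gripper's body presses on something with over 40 N, if the wrist force passes 120 N, or if a joint passes its speed limit or range.

## Robot

A 7-joint arm with a two-finger parallel gripper is mounted at the origin on a cart in front of the work surface, level with it; the furniture and walls round the work are solid. World frame = base frame: x ahead of the robot, y to its left, z up, the work surface at z = 0. Lengths are in mm, angles in rad, forces in N, time in s.
With the tool pointing down it reaches from about 425 to 825 mm from the base axis. Payload 3.6 kg.
Tool frame: the origin (TCP) lies at the very end of the fingers, on their centre line; the grasp point (between the pads) lies env.grasp_offset behind it (env.grasp_offset is the distance from the TCP to the grasp point, in mm); z points along the fingers, y is the line along which they close (so a half turn about z gives the same grasp; the last joint's range is limited). The gripper opens to 85 mm and grips with 20 to 120 N. Pads are 22 mm wide; open, the fingers measure 114 mm over their backs; the gripper's body (76 mm by 85 mm) begins 54 mm behind the grasp point. The pads swing forward as they close: fully open they stand 13 mm farther back than shut.
Start: joints at [-1.23, 0.615, -0.013, 1.423, 0.008, 1.103, -0.04], TCP at [233.075, 606.744, 231.297] pointing down, gripper open.
Joint ranges: [-3.12, 3.12], [-0.3, 2.06], [-1.34, 1.32], [0.26, 2.42], [-1.36, 4.5], [0.01, 1.98], [-2.84, 2.84]. Speed limits (rad/s): [2.79, 2.79, 3.14, 3.14, 3.14, 3.14, 3.14].

## Interface

Orientations are given as a 3x3 rotation matrix whose columns are the frame's x, y, z axes.
In Python, from cell import readout, optics, sign_off, models, env gives the robot as it stands.
- The arm moves only by the tool carry_out, never from a script. Its argument "increments" is a list of rows, each an object of numbers: "tx", "ty", "tz": the shift along the tool's x, y, z normalised to -1 to 1, where 1 is 0.1 m; "yaw": the turn about the tool's z normalised to -1 to 1, where 1 is pi/2 rad; "claw": the opening, from -1 (shut) to 1 (fully open). A call has 1 to 12 rows; each row is the pose to reach, as a shift and turn from the pose commanded when the call began, along the tool's axes at that moment; what a row does not reach only later rows make up. A row lasts 1/8 s, in which the tool goes at most 62.5 mm and 10.7 degrees, less where a joint would pass 70% of its speed; a pose out of reach is approached as far as the arm can. A call with a number of a shift or a turn outside -1 to 1 is refused whole. A call with a gripper value outside its range is refused whole. The fingers move at their own pace and stop on an object; "newtons" is the grip in N (left out, the last holds). Time passes only in rows, so rows that repeat a pose let the fingers close. It gives the time, the measured TCP pose, the force, the opening and the grip force at its end, in the units of the state.
- readout.get_obs(): the state, without advancing time (a new reading comes with each control period).
- optics.snapshot(name): name is "scene" or "side" or "wrist"; returns a dict with "pixels" (400x640x3 uint8, blue, green, red), "range_z" (400x640 float32, mm along the optical axis (not along the pixel's ray), 0 where there is no reading), "intrinsics" (3x3 intrinsics, pixels), "pose" (4x4, takes a point from camera to world coordinates). Camera axes: x right, y down, z forward; pixel columns grow to the right and rows downward; lengths in mm; the calibration is good to about 2 mm. A picture is of the moment at which its call begins.
- sign_off(): hands the job in; it is judged then, once.
Trained networks look in a picture, given as the dict that the camera call returned (one of the last four; its "shot" number tells which), for a name from the list of things; names that differ only in an ending like _2 or _b are one class to them, and where a whole thing is asked for, a point or a joint stands for the part that bears it (a point fixed in the world has none). Each returns a list of dicts, best first, with "confidence" (0 to 1); they miss things now and then, are a little off and sometimes report something else, mostly with a low value. They report only what shows in the picture. A call takes as long as a camera call.
- models.outline_of(label, picture): "mask" (400x640 bool, what is visible of it).
- models.spot_point(label, picture): "xyz" ([x, y, z] in mm, in world coordinates, good to about 4 mm: a listed point, or the origin of a listed thing).
The state is a dict: "t": time; "qpos": joint angles; "dq": joint speeds; "joint_torque": joint torques, N m; "eef_pos": TCP position; "tool_rot": TCP orientation; "ft_force": force on the tool from outside, world axes, zero at the start; "moment": the same for the moment, N m; "width": finger opening in mm; "grip_force": force on a finger pad.
Only numpy, scipy, OpenCV 4.12 (cv2) and the standard library are available. Lean on these libraries where they do the work, as an engineer would, in place of code of your own. Each camera call takes 0.05 s, during which the arm holds its last target. There are 200 camera calls.

## Working session

There is one attempt and no reset: what is moved stays moved. The work goes in short steps, Python scripts to look and compute and a tool call to move; the robot and the scene stay as the last step left them, time stands still between calls to the robot, and variables do not carry over. Pictures are saved under pics/ and viewed, at most 10 in all, crops included, and the job is handed in when it is done.

Besides the shell and the picture viewer there is one more tool, called by a JSON object that holds its "op" and its "data". carry_out: Moves the arm, as the interface text tells. Its arguments: {"type":"object","properties":{"increments":{"type":"array","items":{"type":"object","properties":{"tx":{"type":"number"},"ty":{"type":"number"},"tz":{"type":"number"},"yaw":{"type":"number"},"claw":{"type":"number"}}}},"newtons":{"type":"number"}},"required":["increments"]}

```bash
mkdir -p pics; ls
python3 - <<'E'
from cell import readout, optics, models, env
import cv2, numpy as np
o=readout.get_obs(); print({k:np.round(v,3).tolist() for k,v in o.items()}, env.grasp_offset)
for c in ["scene","side"]:
    p=optics.snapshot(c); cv2.imwrite(f"pics/{c}0.png",p["pixels"])
    for l in ["knob_mid","clamp_axis","clamp","test_block","foot"]:
        print(c,l,[(np.round(d["xyz"],1).tolist(),round(d["confidence"],2)) for d in models.spot_point(l,p)[:2]])
E
```

```text
pics
{'t': 0.0, 'qpos': [-1.231, 0.616, -0.013, 1.425, 0.008, 1.103, -0.04], 'dq': [-0.0, 0.0, -0.0, 0.002, 0.002, 0.002, 0.002], 'joint_torque': [-0.0, -46.921, 0.259, -17.103, 0.01, 0.009, 0.0], 'eef_pos': [232.785, 606.045, 230.104], 'tool_rot': [[-0.934, 0.359, -0.001], [0.359, 0.934, -0.002], [-0.0, -0.003, -1.0]], 'ft_force': [0.94, -0.221, -0.387], 'moment': [-0.009, 0.002, 0.044], 'grip_force': 0.0, 'width': 85.035} 18.700000000000003
scene knob_mid [([485.3, -15.8, 136.0], 0.44)]
scene clamp_axis [([556.1, -49.3, 13.4], 0.67), ([486.6, -11.5, 139.7], 0.34)]
scene clamp [([556.3, -53.6, -1.9], 0.79)]
scene test_block [([562.6, -53.9, 11.9], 0.62)]
scene foot []
side knob_mid [([491.8, -5.8, 144.0], 0.57)]
side clamp_axis [([558.0, -47.1, 9.3], 0.97)]
side clamp [([561.0, -50.4, -2.7], 0.69), ([609.4, 319.9, -1.7], 0.29)]
side test_block [([556.8, -55.2, 14.0], 0.66)]
side foot []
```

View pics/scene0.png

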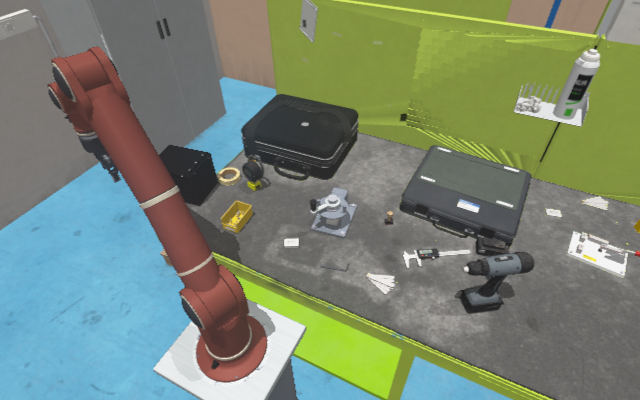

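View pics/side0.png

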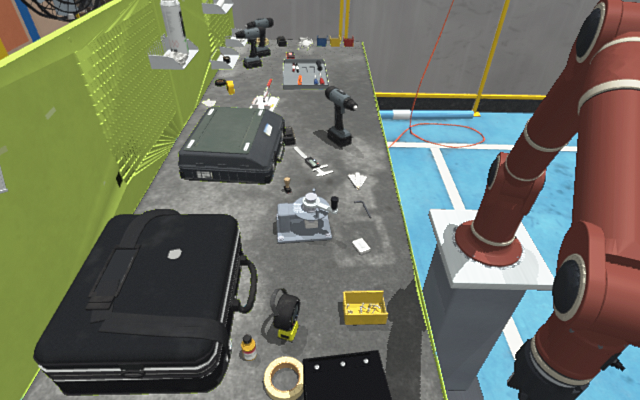

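```bash
cat > h.py <<'E'
from cell import readout, optics, models, env
import cv2, numpy as np
def cloud(p):
    z=p["range_z"]; v,u=np.mgrid[:400,:640]; K=p["intrinsics"]
    c=np.stack([(u-K[0,2])/K[0,0]*z,(v-K[1,2])/K[1,1]*z,z,np.ones_like(z)],-1)
    return (c@p["pose"].T)[...,:3], z>0
E
python3 - <<'E'
from h import *
for c in ["scene","side"]:
    p=optics.snapshot(c); w,ok=cloud(p)
    print(c,"cam",np.round(p["pose"][:3,3]))
    for l in ["knob_mid","clamp","test_block"]:
        for d in models.outline_of(l,p)[:2]:
            m=d["mask"]&ok; q=w[m]
            v,u=np.nonzero(d["mask"])
            print(l,round(d["confidence"],2),m.sum(),(u.min(),u.max(),v.min(),v.max()),np.round(np.percentile(q,[2,50,98],axis=0),1).tolist())
    # knob-height points near expected knob
    s=ok&(np.hypot(w[...,0]-488,w[...,1]+12)<35)&(w[...,2]>118)&(w[...,2]<165)
    for a,b in [(118,130),(130,146),(146,165)]:
        q=w[s&(w[...,2]>a)&(w[...,2]<b)]
        if len(q): print(a,len(q),np.round(np.percentile(q,[3,50,97],axis=0),1).tolist())
    # high things
    s=ok&(w[...,2]>95)&(w[...,2]<116)&(abs(w[...,0]-556)<110)&(abs(w[...,1]+50)<110)
    if s.any(): print("arm level",np.round(np.percentile(w[s],[3,50,97],axis=0),1).tolist())
E
```

```text
scene cam [-328. -467. 1056.]
knob_mid 0.58 65 (np.int64(309), np.int64(315), np.int64(199), np.int64(210)) [[475.9, -20.5, 120.6], [481.7, -12.5, 148.7], [495.0, -0.9, 159.1]]
clamp 0.74 1459 (np.int64(309), np.int64(355), np.int64(188), np.int64(236)) [[480.2, -110.6, 5.9], [539.8, -57.5, 82.7], [656.4, 3.7, 148.7]]
118 13 [[478.3, -19.6, 119.4], [481.3, -14.7, 124.2], [488.0, -3.9, 128.4]]
130 19 [[477.1, -20.2, 130.7], [480.3, -15.5, 135.8], [491.1, -4.5, 144.8]]
146 37 [[475.9, -19.4, 148.3], [483.6, -11.8, 155.0], [497.7, -0.9, 159.1]]
arm level [[480.1, -102.7, 99.1], [535.2, -39.5, 110.1], [566.0, -2.0, 115.0]]
side cam [535. 850. 857.]
knob_mid 0.59 84 (np.int64(331), np.int64(338), np.int64(196), np.int64(209)) [[479.9, -15.2, 119.2], [490.1, -4.0, 146.5], [498.9, 2.0, 158.7]]
clamp 0.71 2246 (np.int64(277), np.int64(338), np.int64(190), np.int64(242)) [[487.4, -84.4, 5.6], [577.4, -20.1, 69.9], [659.1, 21.5, 142.0]]
clamp 0.69 484 (np.int64(303), np.int64(339), np.int64(193), np.int64(214)) [[470.9, -174.6, -1.3], [540.0, -29.6, 112.7], [580.9, 0.1, 156.8]]
test_block 0.45 80 (np.int64(305), np.int64(317), np.int64(220), np.int64(227)) [[538.2, -50.7, 12.8], [557.3, -36.2, 26.9], [576.8, -30.5, 31.6]]
118 16 [[481.4, -9.0, 119.2], [489.1, -4.9, 123.8], [497.9, -0.5, 129.0]]
130 27 [[480.6, -8.9, 131.0], [489.6, -3.1, 136.7], [498.4, 0.0, 144.8]]
146 48 [[478.6, -20.0, 148.0], [490.1, -5.3, 155.6], [499.0, 2.0, 158.8]]
arm level [[485.4, -74.5, 97.8], [540.3, -28.9, 111.4], [580.0, 0.2, 115.4]]
```

The scene view shows the clamp at about (333,212) with its black knob at (312,204). The side view shows the knob at (334,202) and the block under the foot. From depth the knob is at about (489,-11) and the axis at about (557,-50), so the radius is about 78 mm against the stated 80. I'm moving above the knob.

{"op": "carry_out", "data": {"increments": [{"tx":-0.3,"ty":-0.32,"tz":0,"yaw":0,"claw":0.1},{"tx":-0.6,"ty":-0.64,"tz":0,"yaw":0,"claw":0.1},{"tx":-0.92,"ty":-0.97,"tz":0,"yaw":0,"claw":0.1}]}}

```text
t: 1.38
eef_pos: [284.6, 482.1, 231.4]
tool_rot: [[-0.934, 0.358, 0.0], [0.358, 0.934, 0.0], [-0.0, 0.0, -1.0]]
ft_force: [1.0, -0.1, -0.3]
width: 47.4
grip_force: 0.0
```

{"op": "carry_out", "data": {"increments": [{"tx":-0.3,"ty":-0.32,"tz":0,"yaw":0,"claw":0.1},{"tx":-0.6,"ty":-0.64,"tz":0,"yaw":0,"claw":0.1},{"tx":-0.92,"ty":-0.97,"tz":0,"yaw":0,"claw":0.1}]}}

```text
t: 1.75
eef_pos: [335.8, 358.5, 231.6]
tool_rot: [[-0.934, 0.358, 0.001], [0.358, 0.934, 0.001], [-0.0, 0.001, -1.0]]
ft_force: [0.4, -0.7, 0.0]
width: 47.0
grip_force: 0.0
```

{"op": "carry_out", "data": {"increments": [{"tx":-0.3,"ty":-0.32,"tz":0,"yaw":0,"claw":0.1},{"tx":-0.6,"ty":-0.64,"tz":0,"yaw":0,"claw":0.1},{"tx":-0.92,"ty":-0.97,"tz":0,"yaw":0,"claw":0.1}]}}

```text
t: 2.12
eef_pos: [387.0, 235.0, 231.7]
tool_rot: [[-0.934, 0.358, 0.001], [0.358, 0.934, 0.001], [-0.001, 0.001, -1.0]]
ft_force: [0.7, -0.0, -0.6]
width: 46.7
grip_force: 0.0
```

{"op": "carry_out", "data": {"increments": [{"tx":-0.3,"ty":-0.32,"tz":0,"yaw":0,"claw":0.1},{"tx":-0.6,"ty":-0.64,"tz":0,"yaw":0,"claw":0.1},{"tx":-0.92,"ty":-0.97,"tz":0,"yaw":0,"claw":0.1}]}}

```text
t: 2.5
eef_pos: [438.1, 111.5, 231.7]
tool_rot: [[-0.934, 0.358, 0.001], [0.358, 0.934, 0.001], [-0.001, 0.001, -1.0]]
ft_force: [0.1, 0.8, -0.3]
width: 47.4
grip_force: 0.0
```

{"op": "carry_out", "data": {"increments": [{"tx":-0.3,"ty":-0.32,"tz":0,"yaw":0,"claw":0.1},{"tx":-0.6,"ty":-0.64,"tz":0,"yaw":0.05,"claw":0.1},{"tx":-0.6,"ty":-0.64,"tz":0,"yaw":0.1,"claw":0.1}]}}

```text
t: 2.88
eef_pos: [471.9, 26.9, 231.7]
tool_rot: [[-0.861, 0.509, 0.002], [0.509, 0.861, -0.002], [-0.003, -0.001, -1.0]]
ft_force: [0.0, 0.7, -0.2]
width: 46.8
grip_force: 0.0
```

Run:
```python
from h import *
for c in ["wrist","scene","side"]:
    p=optics.snapshot(c); w,ok=cloud(p)
    if c=="wrist": cv2.imwrite("pics/w1.png",p["pixels"])
    print(c,"cam",np.round(p["pose"][:3,3]))
    for l in ["knob_mid","clamp_axis","clamp"]:
        print(l,[(np.round(d["xyz"],1).tolist(),round(d["confidence"],2)) for d in models.spot_point(l,p)[:2]])
    s=ok&(np.hypot(w[...,0]-488,w[...,1]+12)<35)&(w[...,2]>118)&(w[...,2]<165)
    for a,b in [(118,146),(146,155),(155,165)]:
        q=w[s&(w[...,2]>a)&(w[...,2]<b)]
        if len(q): print(a,len(q),np.round(np.percentile(q,[2,50,98],axis=0),1).tolist(), np.round((q[:,:2].max(0)+q[:,:2].min(0))/2,1))
print(readout.get_obs()["eef_pos"],readout.get_obs()["qpos"])
```

```text
wrist cam [402.  67. 375.]
knob_mid [([487.2, -8.9, 134.7], 0.71)]
clamp_axis [([574.3, -438.5, 1.8], 0.18)]
clamp [([558.4, -49.5, -1.3], 0.74)]
118 243 [[479.0, -15.9, 120.2], [481.8, -5.2, 133.2], [490.9, -1.9, 144.9]] [486.1  -9.8]
146 125 [[477.1, -18.2, 146.4], [480.2, -4.1, 152.4], [495.3, -0.0, 154.9]] [486.7  -9.4]
155 675 [[478.1, -21.4, 155.4], [487.7, -10.8, 157.3], [498.5, -0.9, 159.0]] [488.4 -11.4]
scene cam [-328. -467. 1056.]
knob_mid []
clamp_axis [([557.6, -48.6, 15.0], 0.89)]
clamp [([557.8, -53.2, -2.3], 0.61)]
118 33 [[477.3, -19.9, 119.0], [480.0, -13.4, 131.8], [489.2, -3.0, 145.5]] [483.1 -11.3]
146 23 [[476.7, -21.1, 148.0], [484.1, -11.9, 152.6], [497.5, 1.4, 154.7]] [487.7  -9.7]
155 14 [[476.1, -17.3, 155.2], [486.4, -9.8, 156.5], [495.3, -3.1, 159.0]] [485.5  -9.9]
side cam [535. 850. 857.]
knob_mid [([489.3, -3.8, 144.4], 0.66)]
clamp_axis [([554.7, -46.8, 9.7], 0.61)]
clamp [([557.3, -56.0, -2.0], 0.89)]
118 41 [[480.5, -9.2, 120.4], [489.6, -3.5, 133.2], [498.3, -0.2, 143.8]] [489.4  -4.7]
146 20 [[478.3, -12.0, 146.7], [489.0, -1.2, 150.8], [499.0, 2.0, 154.9]] [488.6  -5.5]
155 30 [[480.3, -21.0, 155.0], [490.2, -7.9, 156.4], [499.1, -0.2, 159.6]] [488.9 -10.4]
[470.48598039  31.57421229 231.34668362] [-0.22367753  0.34257996  0.14890677  1.92301527 -0.0646929   0.8805095
  1.00559779]
```

View pics/w1.png

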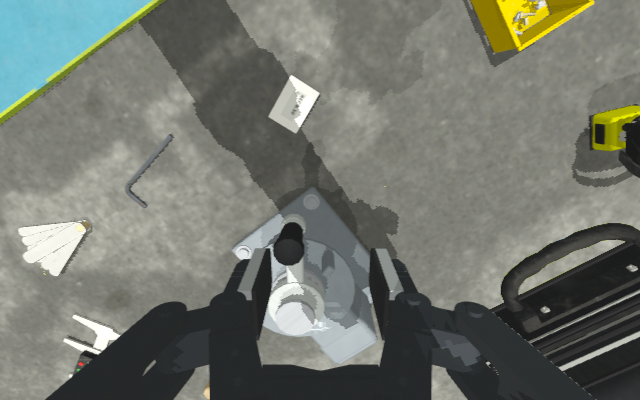

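The wrist view shows the knob at (289,246), the screw hub at (296,317) and the open fingers clear on either side of the knob. Its depth puts the knob top at (488.2,-11.2), which agrees with the 80 mm radius. I'm centring over it and descending.

{"op": "carry_out", "data": {"increments": [{"tx":-0.2,"ty":-0.14,"tz":0,"yaw":0,"claw":0.1},{"tx":-0.365,"ty":-0.28,"tz":0,"yaw":0,"claw":0.1},{"tx":-0.365,"ty":-0.28,"tz":0.3,"yaw":0,"claw":0.1},{"tx":-0.365,"ty":-0.28,"tz":0.6,"yaw":0,"claw":0.1},{"tx":-0.365,"ty":-0.28,"tz":0.6,"yaw":0,"claw":0.1}]}}

```text
t: 4.1
eef_pos: [486.5, -11.1, 169.7]
tool_rot: [[-0.866, 0.5, -0.005], [0.5, 0.866, -0.0], [0.005, -0.003, -1.0]]
ft_force: [0.6, -0.1, 0.6]
width: 47.0
grip_force: 0.0
```

Run:
```python
from h import *
p=optics.snapshot("wrist"); w,ok=cloud(p); cv2.imwrite("pics/w2.png",p["pixels"])
o=readout.get_obs(); e=o["eef_pos"]; R=o["tool_rot"]; print(e,o["ft_force"])
s=ok&(np.hypot(w[...,0]-488,w[...,1]+12)<22)&(w[...,2]>154)&(w[...,2]<163)
q=w[s]; c=(q.max(0)+q.min(0))/2; print(len(q),c,q[:,:2].mean(0),"in tool",R.T@(c-e))
print([(np.round(d["xyz"],1).tolist(),round(d["confidence"],2)) for d in models.spot_point("knob_mid",p)[:2]])
```

```text
[487.81092733 -11.12858124 171.04276129] [-0.75437314  0.84983705  1.1407271 ]
1349 [488.52020367 -11.50243793 156.90326888] [487.65342534 -11.0403631 ] in tool [-0.82102318  0.04472232 14.13831702]
[([484.2, -7.7, 135.5], 0.81)]
```

View pics/w2.png

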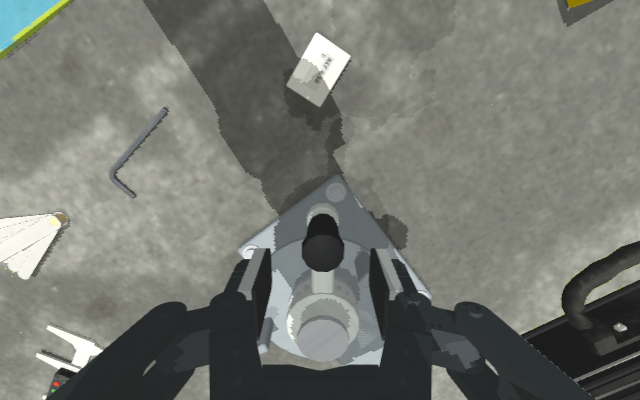

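The knob at (322,245) is centred between the pads, and its tool-frame offset is under 1 mm. I'm lowering and gripping.

{"op": "carry_out", "data": {"increments": [{"tz":0.2,"claw":0.1},{"tz":0.4,"claw":0.1},{"tz":0.53,"claw":0.1},{"tz":0.53,"claw":0.1},{"tz":0.53,"claw":-0.3},{"tz":0.53,"claw":-0.6},{"tz":0.53,"claw":-1},{"tz":0.53,"claw":-1},{"tz":0.53,"claw":-1}], "newtons": 50}}

```text
validation failed for argument at $.in...
```

```bash
cat >> h.py <<'E'
def state(n=6):
    f=[];m=[];e=[]
    for _ in range(n):
        o=readout.get_obs(); f.append(o["ft_force"]); e.append(o["eef_pos"]); m.append(o["moment"])
        optics.snapshot("wrist")
    print("t",round(o["t"],2),"eef",np.round(np.mean(e,0),2),"F",np.round(np.mean(f,0),2),"sd",np.round(np.std(f,0),2),"w",round(o["width"],1),"g",round(o["grip_force"],1),"q7",round(o["qpos"][6],2),"yaw_y",round(np.arctan2(o["tool_rot"][1][1],o["tool_rot"][0][1]),3))
    return np.mean(e,0),np.mean(f,0)
E
python3 -c "
from h import *
state()"
```

```text
t 4.45 eef [488.94 -11.13 172.37] F [-0.03 -0.1   0.08] sd [0.1  0.23 0.55] w 46.9 g 0.0 q7 1.12 yaw_y 1.047
```

{"op": "carry_out", "data": {"increments": [{"tx":0,"ty":0,"tz":0.2,"yaw":0,"claw":0.1},{"tx":0,"ty":0,"tz":0.4,"yaw":0,"claw":0.1},{"tx":0,"ty":0,"tz":0.53,"yaw":0,"claw":0.1},{"tx":0,"ty":0,"tz":0.53,"yaw":0,"claw":0.1},{"tx":0,"ty":0,"tz":0.53,"yaw":0,"claw":-0.3},{"tx":0,"ty":0,"tz":0.53,"yaw":0,"claw":-0.6},{"tx":0,"ty":0,"tz":0.53,"yaw":0,"claw":-1},{"tx":0,"ty":0,"tz":0.53,"yaw":0,"claw":-1},{"tx":0,"ty":0,"tz":0.53,"yaw":0,"claw":-1}], "newtons": 50}}

```text
t: 5.62
eef_pos: [488.7, -11.2, 119.0]
tool_rot: [[-0.866, 0.5, 0.002], [0.5, 0.866, 0.0], [-0.001, 0.001, -1.0]]
ft_force: [0.1, -0.3, 6.0]
width: 22.0
grip_force: 48.9
```

```bash
python3 -c "
from h import *
state()"
```

```text
t 5.88 eef [488.73 -11.14 119.  ] F [-0.49  0.26  5.64] sd [0.41 0.34 0.27] w 21.5 g 48.9 q7 1.14 yaw_y 1.047
```

{"op": "carry_out", "data": {"increments": [{"tx":0,"ty":0,"tz":-0.03,"yaw":0,"claw":-1},{"tx":0,"ty":0,"tz":-0.06,"yaw":0,"claw":-1},{"tx":0,"ty":0,"tz":-0.09,"yaw":0,"claw":-1},{"tx":0,"ty":0,"tz":-0.09,"yaw":0,"claw":-1}], "newtons": 50}}

```text
t: 6.42
eef_pos: [488.3, -11.6, 127.1]
tool_rot: [[-0.866, 0.5, 0.0], [0.5, 0.866, -0.001], [-0.001, -0.0, -1.0]]
ft_force: [3.5, -2.3, -7.8]
width: 21.2
grip_force: 49.1
```

```bash
python3 -c "
from h import *
state()
p=optics.snapshot('side'); a=p['pixels'][170:250,260:380]; cv2.imwrite('pics/s2.png',cv2.resize(a,None,fx=5,fy=5,interpolation=cv2.INTER_CUBIC))"
```

```text
t 6.67 eef [488.34 -11.48 127.15] F [ 3.6  -2.79 -7.92] sd [0.37 0.63 0.45] w 21.5 g 49.1 q7 1.14 yaw_y 1.047
```

View pics/s2.png

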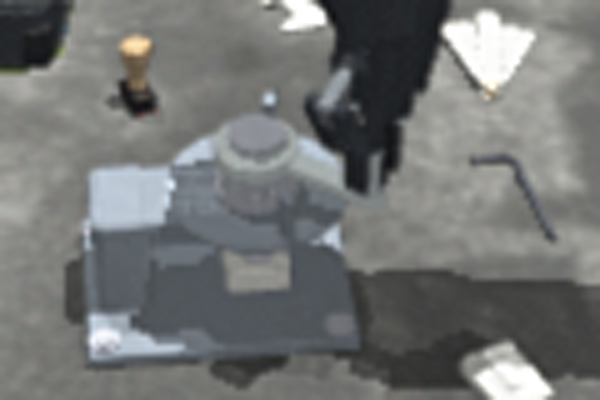

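The side crop shows the gripper holding the knob at (365,175) and the lever raised, with the block at (256,270) still under the foot. Fz of -7.9 N suggests about 6.5–8 mm of lift, so I'm lifting slightly more.

{"op": "carry_out", "data": {"increments": [{"tx":0,"ty":0,"tz":-0.008,"yaw":0,"claw":-1},{"tx":0,"ty":0,"tz":-0.015,"yaw":0,"claw":-1},{"tx":0,"ty":0,"tz":-0.015,"yaw":0,"claw":-1}], "newtons": 50}}

```text
t: 7.15
eef_pos: [488.4, -11.3, 128.9]
tool_rot: [[-0.866, 0.5, 0.001], [0.5, 0.866, -0.0], [-0.001, 0.0, -1.0]]
ft_force: [4.0, -2.8, -8.2]
width: 21.7
grip_force: 49.1
```

```bash
cat > plan.py <<'E'
# python3 plan.py ax ay r dphi dyaw n : rows along circle about (ax,ay) from the commanded pose (cx,cy,yaw_y)
import sys,numpy as np
cx,cy,yy,ax,ay,r,dphi,dyaw,n=map(float,sys.argv[1:])
x=np.array([np.cos(yy+np.pi/2),np.sin(yy+np.pi/2)]);y=np.array([np.cos(yy),np.sin(yy)])
p0=np.arctan2(cy-ay,cx-ax); print("phi0",p0)
for k in range(1,int(n)+1):
    a=p0+dphi*k/n; P=np.array([ax+r*np.cos(a),ay+r*np.sin(a)]); d=P-[cx,cy]
    print('{"tx": %.3f, "ty": %.3f, "tz": 0, "yaw": %.3f, "claw": -1},'%(d@x/100,d@y/100,-dyaw*k/n/(np.pi/2)))
print("end",P,yy+dyaw)
E
python3 -c "
from h import *
state()
p=optics.snapshot('wrist'); w,ok=cloud(p)
for l in ['clamp','clamp_axis','test_block']: print(l,[(np.round(d['xyz'],1).tolist(),round(d['confidence'],2)) for d in models.spot_point(l,p)[:2]])
v,u=np.nonzero(ok&(w[...,2]>105)&(w[...,2]<135)&(np.hypot(w[...,0]-557,w[...,1]+50)<22)); q=w[v,u]; print('hub',len(q),q.min(0),q.max(0),np.median(q,0))
"; python3 plan.py 488.5 -11.3 1.047 557.8 -50 80 0.4 0.3 4
```

```text
t 7.4 eef [488.36 -11.28 128.88] F [ 4.28 -2.64 -7.89] sd [0.52 0.52 0.28] w 21.4 g 49.1 q7 1.14 yaw_y 1.047
clamp []
clamp_axis []
test_block []
hub 970 [535.12446398 -60.31790675 121.83862384] [556.71246918 -28.42563407 131.23924534] [542.33373373 -42.04625692 123.91827934]
phi0 2.6322915095877812
{"tx": 0.001, "ty": -0.080, "tz": 0, "yaw": -0.048, "claw": -1},
{"tx": -0.012, "ty": -0.159, "tz": 0, "yaw": -0.095, "claw": -1},
{"tx": -0.033, "ty": -0.236, "tz": 0, "yaw": -0.143, "claw": -1},
{"tx": -0.061, "ty": -0.311, "tz": 0, "yaw": -0.191, "claw": -1},
end [478.27739404 -41.27330865] 1.347
```

{"op": "carry_out", "data": {"increments": [{"tx":0,"ty":-0.02,"tz":0,"yaw":0,"claw":-1},{"tx":0,"ty":-0.035,"tz":0,"yaw":0,"claw":-1}], "newtons": 50}}

```text
t: 7.9
eef_pos: [486.8, -14.2, 128.9]
tool_rot: [[-0.866, 0.5, 0.001], [0.5, 0.866, -0.0], [-0.001, 0.0, -1.0]]
ft_force: [4.5, -3.4, -8.7]
width: 22.1
grip_force: 49.1
```

```bash
python3 -c "
from h import *
e,f=state(); print('tang cw',f@[.5,.866,0],'radial out',f@[-.866,.5,0])"
```

```text
t 8.15 eef [486.75 -14.3  128.9 ] F [ 4.41 -2.64 -8.26] sd [0.28 0.61 0.46] w 21.9 g 49.1 q7 1.14 yaw_y 1.047
tang cw -0.0779526725781334 radial out -5.140020595977702
```

```bash
python3 plan.py 486.7 -14.3 1.047 557.8 -50 79.6 0.7 0.6 6
```

```text
phi0 2.676258705546682
{"tx": -0.010, "ty": -0.092, "tz": 0, "yaw": -0.064, "claw": -1},
{"tx": -0.032, "ty": -0.183, "tz": 0, "yaw": -0.127, "claw": -1},
{"tx": -0.064, "ty": -0.270, "tz": 0, "yaw": -0.191, "claw": -1},
{"tx": -0.105, "ty": -0.353, "tz": 0, "yaw": -0.255, "claw": -1},
{"tx": -0.157, "ty": -0.430, "tz": 0, "yaw": -0.318, "claw": -1},
{"tx": -0.216, "ty": -0.501, "tz": 0, "yaw": -0.382, "claw": -1},
end [480.38167325 -68.50844898] 1.6469999999999998
```

{"op": "carry_out", "data": {"increments": [{"tx":-0.01,"ty":-0.092,"tz":0,"yaw":-0.064,"claw":-1},{"tx":-0.032,"ty":-0.183,"tz":0,"yaw":-0.127,"claw":-1},{"tx":-0.064,"ty":-0.27,"tz":0,"yaw":-0.19,"claw":-1}], "newtons": 50}}

```text
t: 8.57
eef_pos: [478.7, -40.1, 128.9]
tool_rot: [[-0.976, 0.219, 0.001], [0.219, 0.976, 0.001], [-0.0, 0.001, -1.0]]
ft_force: [4.5, -0.8, -7.8]
width: 21.9
grip_force: 49.2
```

```bash
python3 -c "
from h import *
e,f=state(); d=e[:2]-[557.8,-50]; print(np.arctan2(d[1],d[0]),np.hypot(*d)); d/=np.hypot(*d); print('radial out',f[:2]@d,'cw',f[:2]@[d[1],-d[0]])"
```

```text
t 8.82 eef [478.64 -40.61 128.91] F [ 4.75 -1.07 -8.01] sd [0.69 0.63 0.28] w 21.3 g 49.2 q7 1.42 yaw_y 1.345
3.023470063466807 79.71968819206705
radial out -4.843295388790411 cw -0.49931780170127615
```

```bash
python3 plan.py 478.74 -40.88 1.345 557.8 -50 79.6 1.18 1.0 9
```

```text
phi0 3.02674485388794
{"tx": -0.018, "ty": -0.103, "tz": 0, "yaw": -0.071, "claw": -1},
{"tx": -0.050, "ty": -0.202, "tz": 0, "yaw": -0.141, "claw": -1},
{"tx": -0.094, "ty": -0.296, "tz": 0, "yaw": -0.212, "claw": -1},
{"tx": -0.150, "ty": -0.384, "tz": 0, "yaw": -0.283, "claw": -1},
{"tx": -0.218, "ty": -0.464, "tz": 0, "yaw": -0.354, "claw": -1},
{"tx": -0.295, "ty": -0.534, "tz": 0, "yaw": -0.424, "claw": -1},
{"tx": -0.380, "ty": -0.594, "tz": 0, "yaw": -0.495, "claw": -1},
{"tx": -0.473, "ty": -0.642, "tz": 0, "yaw": -0.566, "claw": -1},
{"tx": -0.571, "ty": -0.677, "tz": 0, "yaw": -0.637, "claw": -1},
end [ 519.24406339 -119.63906771] 2.3449999999999998
```

{"op": "carry_out", "data": {"increments": [{"tx":-0.018,"ty":-0.103,"tz":0,"yaw":-0.07,"claw":-1},{"tx":-0.05,"ty":-0.202,"tz":0,"yaw":-0.14,"claw":-1},{"tx":-0.094,"ty":-0.296,"tz":0,"yaw":-0.21,"claw":-1},{"tx":-0.15,"ty":-0.384,"tz":0,"yaw":-0.28,"claw":-1},{"tx":-0.218,"ty":-0.464,"tz":0,"yaw":-0.35,"claw":-1}], "newtons": 50}}

```text
t: 9.5
eef_pos: [487.7, -89.3, 128.3]
tool_rot: [[-0.946, -0.323, -0.004], [-0.323, 0.946, 0.002], [0.003, 0.003, -1.0]]
ft_force: [1.9, 1.7, -7.9]
width: 21.5
grip_force: 49.2
```

```bash
cat > st.py <<'E'
from h import *
import sys
A=np.array([float(sys.argv[1]),float(sys.argv[2])]) if len(sys.argv)>2 else np.array([557.8,-50])
e,f=state(); d=e[:2]-A; print("phi",np.round(np.arctan2(d[1],d[0])%(2*np.pi),4),"r",np.round(np.hypot(*d),2)); d/=np.hypot(*d); print('radial out',np.round(f[:2]@d,2),'cw',np.round(f[:2]@[d[1],-d[0]],2))
E
python3 st.py
```

```text
t 9.75 eef [488.17 -89.99 128.33] F [ 2.15  1.1  -7.93] sd [0.53 0.37 0.32] w 21.3 g 49.2 q7 1.93 yaw_y 1.895
phi 3.6629 r 80.29
radial out -2.41 cw -0.12
```

```bash
python3 plan.py 489.6 -90.98 1.895 557.8 -50 79.6 0.53 0.45 4
```

```text
phi0 -2.600526518068559
{"tx": -0.029, "ty": -0.101, "tz": 0, "yaw": -0.072, "claw": -1},
{"tx": -0.072, "ty": -0.198, "tz": 0, "yaw": -0.143, "claw": -1},
{"tx": -0.127, "ty": -0.288, "tz": 0, "yaw": -0.215, "claw": -1},
{"tx": -0.193, "ty": -0.370, "tz": 0, "yaw": -0.286, "claw": -1},
end [ 519.65657616 -119.8658659 ] 2.345
```

{"op": "carry_out", "data": {"increments": [{"tx":-0.029,"ty":-0.101,"tz":0,"yaw":-0.07,"claw":-1},{"tx":-0.072,"ty":-0.198,"tz":0,"yaw":-0.14,"claw":-1},{"tx":-0.127,"ty":-0.288,"tz":0,"yaw":-0.21,"claw":-1},{"tx":-0.193,"ty":-0.37,"tz":0,"yaw":-0.28,"claw":-1},{"tx":-0.193,"ty":-0.37,"tz":0,"yaw":-0.28,"claw":-1}], "newtons": 50}}

```text
t: 10.42
eef_pos: [517.9, -120.2, 128.2]
tool_rot: [[-0.724, -0.69, -0.004], [-0.69, 0.724, -0.0], [0.003, 0.002, -1.0]]
ft_force: [-0.6, -0.2, -8.1]
width: 21.9
grip_force: 49.2
```

```bash
python3 st.py; python3 -c "
from h import *
p=optics.snapshot('side'); a=p['pixels'][170:250,260:380]; cv2.imwrite('pics/s3.png',cv2.resize(a,None,fx=5,fy=5,interpolation=cv2.INTER_CUBIC))"
```

```text
t 10.68 eef [ 517.68 -119.96  128.31] F [-0.86 -0.96 -8.01] sd [0.58 0.64 0.33] w 21.3 g 49.2 q7 2.31 yaw_y 2.334
phi 4.1917 r 80.65
radial out 1.26 cw 0.27
```

View pics/s3.png

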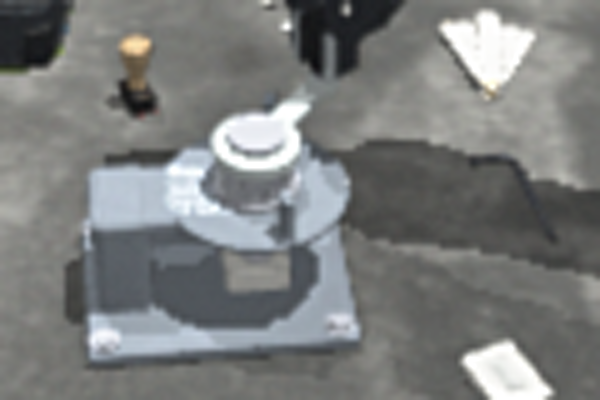

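The side crop shows the lever swung to the front right at (295,105), lifted clear of the hub. The block at (256,270) is unmoved. Fitting the poses with their radial forces gives the axis at (558.4,-51.2) and a swing of 1.558 rad. The fourth notch is at 1.571, so I'm moving 1 mm further and lowering.

{"op": "carry_out", "data": {"increments": [{"tx":-0.002,"ty":-0.01,"tz":0,"yaw":0,"claw":-1},{"tx":-0.002,"ty":-0.01,"tz":0.03,"yaw":0,"claw":-1},{"tx":-0.002,"ty":-0.01,"tz":0.06,"yaw":0,"claw":-1},{"tx":-0.002,"ty":-0.01,"tz":0.09,"yaw":0,"claw":-1},{"tx":-0.002,"ty":-0.01,"tz":0.09,"yaw":0,"claw":-1}], "newtons": 50}}

```text
t: 11.4
eef_pos: [520.0, -121.0, 119.7]
tool_rot: [[-0.722, -0.692, -0.001], [-0.692, 0.722, -0.001], [0.001, -0.0, -1.0]]
ft_force: [-2.9, -3.9, -5.7]
width: 21.5
grip_force: 49.4
```

```bash
python3 st.py 558.4 -51.2
```

```text
t 11.65 eef [ 520.03 -120.96  119.84] F [-2.32 -4.35 -5.63] sd [0.33 0.58 0.31] w 21.6 g 49.4 q7 2.31 yaw_y 2.335
phi 4.2096 r 79.62
radial out 4.93 cw -0.06
```

{"op": "carry_out", "data": {"increments": [{"tx":0,"ty":0,"tz":0.01,"yaw":0,"claw":-1},{"tx":0,"ty":0,"tz":0.018,"yaw":0,"claw":-1},{"tx":0,"ty":0,"tz":0.018,"yaw":0,"claw":-1}], "newtons": 50}}

```text
t: 12.08
eef_pos: [520.9, -121.4, 119.3]
tool_rot: [[-0.722, -0.691, 0.002], [-0.691, 0.722, -0.002], [-0.0, -0.002, -1.0]]
ft_force: [-3.5, -5.1, 0.7]
width: 21.5
grip_force: 49.7
```

```bash
python3 st.py 558.4 -51.2
```

```text
t 12.32 eef [ 520.84 -121.42  119.32] F [-3.1  -4.82  0.73] sd [0.49 0.27 0.16] w 21.8 g 49.7 q7 2.31 yaw_y 2.334
phi 4.2212 r 79.63
radial out 5.71 cw 0.46
```

Now fully in mesh: it stops hard at z 119.3 with no load. I'm turning clockwise in small steps and reading the tangential force after each.

```bash
cat > step.py <<'E'
# step.py dphi [n]: print rows from tracked commanded pose to phi+dphi on circle R, remember end
import sys,json,os,numpy as np
A=np.array([558.4,-51.2]);R=80.
c=json.load(open("cmd.json")) if os.path.exists("cmd.json") else dict(x=520.52,y=-120.49,w=2.335)
dphi=float(sys.argv[1]); n=int(sys.argv[2])
P0=np.array([c["x"],c["y"]]); w=c["w"]; x=np.array([-np.sin(w),np.cos(w)]); y=np.array([np.cos(w),np.sin(w)])
p0=np.arctan2(*(P0-A)[::-1])
for k in range(1,n+1):
    a=p0+dphi*k/n; d=A+R*np.array([np.cos(a),np.sin(a)])-P0
    tx,ty,yw=round(d@x/100,3),round(d@y/100,3),round(-.8*dphi*k/n/(np.pi/2),3)
    print(tx,ty,yw)
P=P0+100*(tx*x+ty*y); json.dump(dict(x=P[0],y=P[1],w=w-yw*np.pi/2),open("cmd.json","w"))
print("cmd phi",(p0+dphi)%(2*np.pi))
E
python3 step.py -0.08 3
```

```text
0.016 0.017 0.014
0.022 0.038 0.027
0.027 0.059 0.041
cmd phi 4.132092255453107
```

{"op": "carry_out", "data": {"increments": [{"tx":0.016,"ty":0.017,"tz":0,"yaw":0.014,"claw":-1},{"tx":0.022,"ty":0.038,"tz":0,"yaw":0.027,"claw":-1},{"tx":0.027,"ty":0.059,"tz":0,"yaw":0.041,"claw":-1}], "newtons": 50}}

```text
t: 12.75
eef_pos: [515.9, -118.6, 119.2]
tool_rot: [[-0.766, -0.643, 0.004], [-0.643, 0.766, -0.001], [-0.003, -0.004, -1.0]]
ft_force: [0.6, -6.3, 2.1]
width: 21.9
grip_force: 49.8
```

```bash
python3 st.py 558.4 -51.2;python3 step.py -0.1 3
```

```text
t 13.0 eef [ 515.98 -118.66  119.21] F [-0.53 -5.28  2.16] sd [0.51 0.58 0.33] w 21.5 g 49.8 q7 2.26 yaw_y 2.27
phi 4.151 r 79.69
radial out 4.75 cw -2.36
0.007 0.026 0.017
0.013 0.052 0.034
0.019 0.078 0.051
cmd phi 4.031534399395564
```

{"op": "carry_out", "data": {"increments": [{"tx":0.007,"ty":0.026,"tz":0,"yaw":0.017,"claw":-1},{"tx":0.013,"ty":0.052,"tz":0,"yaw":0.034,"claw":-1},{"tx":0.019,"ty":0.078,"tz":0,"yaw":0.051,"claw":-1}], "newtons": 50}}

```text
t: 13.42
eef_pos: [511.3, -115.4, 119.3]
tool_rot: [[-0.816, -0.579, 0.009], [-0.579, 0.816, -0.003], [-0.005, -0.008, -1.0]]
ft_force: [2.9, -7.7, -0.3]
width: 21.8
grip_force: 49.8
```

```bash
python3 st.py 558.4 -51.2;python3 step.py -0.06 2
```

```text
t 13.68 eef [ 510.92 -115.13  119.27] F [ 2.06 -7.44  0.15] sd [0.5  0.36 0.49] w 21.6 g 49.8 q7 2.19 yaw_y 2.189
phi 4.0736 r 79.63
radial out 4.75 cw -6.1
0.006 0.023 0.015
0.011 0.047 0.031
cmd phi 3.971165296205784
```

{"op": "carry_out", "data": {"increments": [{"tx":0.006,"ty":0.023,"tz":0,"yaw":0.015,"claw":-1},{"tx":0.011,"ty":0.047,"tz":0,"yaw":0.031,"claw":-1}], "newtons": 50}}

```text
t: 13.98
eef_pos: [507.4, -112.3, 119.3]
tool_rot: [[-0.843, -0.538, 0.008], [-0.538, 0.843, -0.003], [-0.005, -0.007, -1.0]]
ft_force: [1.3, -8.8, 1.1]
width: 21.9
grip_force: 49.8
```

```bash
python3 st.py 558.4 -51.2;python3 step.py -0.08 3
```

```text
t 14.22 eef [ 507.06 -112.06  119.26] F [ 0.86 -7.69  0.77] sd [0.4  0.65 0.43] w 21.5 g 49.8 q7 2.14 yaw_y 2.14
phi 4.0116 r 79.62
radial out 5.32 cw -5.61
0.005 0.021 0.014
0.01 0.041 0.027
0.014 0.062 0.041
cmd phi 3.8908148850543895
```

{"op": "carry_out", "data": {"increments": [{"tx":0.005,"ty":0.021,"tz":0,"yaw":0.014,"claw":-1},{"tx":0.01,"ty":0.041,"tz":0,"yaw":0.027,"claw":-1},{"tx":0.014,"ty":0.062,"tz":0,"yaw":0.041,"claw":-1}], "newtons": 50}}

```text
t: 14.65
eef_pos: [502.5, -107.9, 119.3]
tool_rot: [[-0.876, -0.483, 0.007], [-0.483, 0.876, -0.003], [-0.005, -0.006, -1.0]]
ft_force: [1.1, -7.8, 1.0]
width: 21.5
grip_force: 49.8
```

```bash
python3 st.py 558.4 -51.2;python3 step.py -0.08 3
```

```text
t 14.9 eef [ 502.21 -107.62  119.24] F [ 0.51 -7.62  1.41] sd [0.43 0.57 0.61] w 21.7 g 49.8 q7 2.09 yaw_y 2.076
phi 3.9291 r 79.63
radial out 5.04 cw -5.74
0.005 0.021 0.014
0.009 0.042 0.027
0.013 0.063 0.041
cmd phi 3.8113224563726846
```

{"op": "carry_out", "data": {"increments": [{"tx":0.005,"ty":0.021,"tz":0,"yaw":0.014,"claw":-1},{"tx":0.009,"ty":0.042,"tz":0,"yaw":0.027,"claw":-1},{"tx":0.013,"ty":0.063,"tz":0,"yaw":0.041,"claw":-1}], "newtons": 50}}

```text
t: 15.32
eef_pos: [497.9, -103.0, 119.2]
tool_rot: [[-0.905, -0.425, 0.006], [-0.425, 0.905, -0.003], [-0.004, -0.006, -1.0]]
ft_force: [0.1, -8.7, 2.0]
width: 21.7
grip_force: 49.9
```

```bash
python3 st.py 558.4 -51.2;python3 step.py -0.08 3
```

```text
t 15.57 eef [ 497.64 -102.7   119.21] F [-0.17 -7.98  2.05] sd [0.35 0.45 0.48] w 21.8 g 49.9 q7 2.03 yaw_y 2.011
phi 3.8448 r 79.65
radial out 5.29 cw -5.98
0.005 0.021 0.014
0.009 0.042 0.027
0.012 0.063 0.041
cmd phi 3.7308840323627255
```

{"op": "carry_out", "data": {"increments": [{"tx":0.005,"ty":0.021,"tz":0,"yaw":0.014,"claw":-1},{"tx":0.009,"ty":0.042,"tz":0,"yaw":0.027,"claw":-1},{"tx":0.012,"ty":0.063,"tz":0,"yaw":0.041,"claw":-1}], "newtons": 50}}

```text
t: 16.0
eef_pos: [493.7, -97.7, 119.2]
tool_rot: [[-0.93, -0.366, 0.005], [-0.366, 0.93, -0.003], [-0.004, -0.005, -1.0]]
ft_force: [-0.7, -8.0, 2.2]
width: 21.4
grip_force: 49.9
```

```bash
python3 st.py 558.4 -51.2;python3 step.py -0.08 3
```

```text
t 16.25 eef [493.52 -97.45 119.18] F [-0.88 -7.3   2.49] sd [0.44 0.38 0.57] w 21.5 g 49.9 q7 1.98 yaw_y 1.947
phi 3.7609 r 79.68
radial out 4.96 cw -5.43
0.004 0.021 0.014
0.008 0.042 0.027
0.011 0.063 0.041
cmd phi 3.650694909556125
```

{"op": "carry_out", "data": {"increments": [{"tx":0.004,"ty":0.021,"tz":0,"yaw":0.014,"claw":-1},{"tx":0.008,"ty":0.042,"tz":0,"yaw":0.027,"claw":-1},{"tx":0.011,"ty":0.063,"tz":0,"yaw":0.041,"claw":-1}], "newtons": 50}}

```text
t: 16.68
eef_pos: [490.1, -92.3, 119.2]
tool_rot: [[-0.952, -0.306, 0.005], [-0.306, 0.952, -0.003], [-0.004, -0.005, -1.0]]
ft_force: [-1.8, -8.3, 2.6]
width: 21.4
grip_force: 49.9
```

```bash
python3 st.py 558.4 -51.2;python3 step.py -0.08 3
```

```text
t 16.93 eef [489.92 -91.96 119.16] F [-1.62 -8.05  3.07] sd [0.54 0.56 0.52] w 21.7 g 49.9 q7 1.92 yaw_y 1.883
phi 3.6785 r 79.69
radial out 5.52 cw -6.09
0.004 0.021 0.014
0.007 0.042 0.027
0.01 0.063 0.041
cmd phi 3.5707392411781207
```

{"op": "carry_out", "data": {"increments": [{"tx":0.004,"ty":0.021,"tz":0,"yaw":0.014,"claw":-1},{"tx":0.007,"ty":0.042,"tz":0,"yaw":0.027,"claw":-1},{"tx":0.01,"ty":0.063,"tz":0,"yaw":0.041,"claw":-1}], "newtons": 50}}

```text
t: 17.35
eef_pos: [487.1, -86.8, 119.2]
tool_rot: [[-0.97, -0.244, 0.005], [-0.244, 0.97, -0.003], [-0.004, -0.004, -1.0]]
ft_force: [-1.9, -8.8, 2.9]
width: 21.8
grip_force: 50.0
```

```bash
python3 st.py 558.4 -51.2;python3 step.py -0.08 3
```

```text
t 17.6 eef [486.93 -86.49 119.16] F [-1.65 -8.02  3.36] sd [0.48 0.69 0.35] w 21.7 g 50.0 q7 1.86 yaw_y 1.818
phi 3.6002 r 79.71
radial out 5.03 cw -6.46
0.003 0.021 0.014
0.006 0.042 0.027
0.009 0.063 0.041
cmd phi 3.4909989307013394
```

{"op": "carry_out", "data": {"increments": [{"tx":0.003,"ty":0.021,"tz":0,"yaw":0.014,"claw":-1},{"tx":0.006,"ty":0.042,"tz":0,"yaw":0.027,"claw":-1},{"tx":0.009,"ty":0.063,"tz":0,"yaw":0.041,"claw":-1}], "newtons": 50}}

```text
t: 18.02
eef_pos: [484.5, -81.2, 119.1]
tool_rot: [[-0.984, -0.18, 0.004], [-0.18, 0.984, -0.004], [-0.004, -0.004, -1.0]]
ft_force: [-1.5, -9.8, 3.5]
width: 21.8
grip_force: 50.0
```

```bash
python3 st.py 558.4 -51.2;python3 step.py -0.06 3
```

```text
t 18.27 eef [484.35 -80.81 119.14] F [-1.67 -8.82  3.53] sd [0.56 0.49 0.41] w 21.9 g 50.0 q7 1.8 yaw_y 1.753
phi 3.522 r 79.75
radial out 4.83 cw -7.57
0.002 0.016 0.01
0.004 0.032 0.02
0.006 0.048 0.031
cmd phi 3.4314538667883885
```

Contact is felt: the free level was about 5.8 N and it is now 7.6 N and rising. That puts touch near phi 3.68 and the target near 3.35, at about 8.9 N. I'm continuing in smaller steps.

{"op": "carry_out", "data": {"increments": [{"tx":0.002,"ty":0.016,"tz":0,"yaw":0.01,"claw":-1},{"tx":0.004,"ty":0.032,"tz":0,"yaw":0.02,"claw":-1},{"tx":0.006,"ty":0.048,"tz":0,"yaw":0.031,"claw":-1}], "newtons": 50}}

```text
t: 18.7
eef_pos: [482.8, -76.7, 119.1]
tool_rot: [[-0.991, -0.132, 0.004], [-0.132, 0.991, -0.004], [-0.004, -0.004, -1.0]]
ft_force: [-1.5, -9.5, 3.9]
width: 21.6
grip_force: 50.0
```

```bash
sed -i 's/state(n=6)/state(n=10)/' h.py; python3 st.py 558.4 -51.2;python3 step.py -0.06 3
```

```text
t 19.15 eef [482.74 -76.45 119.14] F [-1.89 -8.86  4.01] sd [0.43 0.61 0.41] w 21.6 g 50.0 q7 1.76 yaw_y 1.704
phi 3.4636 r 79.76
radial out 4.6 cw -7.8
0.003 0.016 0.01
0.004 0.032 0.02
0.006 0.048 0.031
cmd phi 3.3709839017511287
```

{"op": "carry_out", "data": {"increments": [{"tx":0.003,"ty":0.016,"tz":0,"yaw":0.01,"claw":-1},{"tx":0.004,"ty":0.032,"tz":0,"yaw":0.02,"claw":-1},{"tx":0.006,"ty":0.048,"tz":0,"yaw":0.031,"claw":-1}], "newtons": 50}}

```text
t: 19.58
eef_pos: [481.4, -72.2, 119.1]
tool_rot: [[-0.996, -0.084, 0.004], [-0.084, 0.996, -0.004], [-0.003, -0.004, -1.0]]
ft_force: [-1.7, -10.5, 3.9]
width: 21.3
grip_force: 50.0
```

```bash
python3 st.py 558.4 -51.2;python3 step.py -0.06 3
```

```text
t 20.02 eef [481.35 -71.92 119.13] F [-2.52 -9.04  4.26] sd [0.53 0.72 0.22] w 21.7 g 50.0 q7 1.71 yaw_y 1.656
phi 3.4043 r 79.79
radial out 4.78 cw -8.08
0.002 0.016 0.01
0.004 0.032 0.02
0.006 0.048 0.031
cmd phi 3.310492951894344
```

{"op": "carry_out", "data": {"increments": [{"tx":0.002,"ty":0.016,"tz":0,"yaw":0.01,"claw":-1},{"tx":0.004,"ty":0.032,"tz":0,"yaw":0.02,"claw":-1},{"tx":0.006,"ty":0.048,"tz":0,"yaw":0.031,"claw":-1}], "newtons": 50}}

```text
t: 20.45
eef_pos: [480.3, -67.6, 119.1]
tool_rot: [[-0.999, -0.035, 0.004], [-0.035, 0.999, -0.004], [-0.003, -0.004, -1.0]]
ft_force: [-2.7, -10.2, 4.8]
width: 21.4
grip_force: 50.1
```

```bash
sed -i 's/state(n=10)/state(n=16)/' h.py; python3 st.py 558.4 -51.2
```

```text
t 21.2 eef [480.21 -67.32 119.11] F [-2.49 -9.41  4.31] sd [0.47 0.55 0.52] w 21.1 g 50.1 q7 1.67 yaw_y 1.607
phi 3.3449 r 79.83
radial out 4.34 cw -8.72
```

```bash
python3 step.py -0.025 2
```

```text
0.001 0.01 0.006
0.002 0.02 0.013
cmd phi 3.2850325419269613
```

{"op": "carry_out", "data": {"increments": [{"tx":0.001,"ty":0.01,"tz":0,"yaw":0.006,"claw":-1},{"tx":0.002,"ty":0.02,"tz":0,"yaw":0.013,"claw":-1}], "newtons": 50}}

```text
t: 21.5
eef_pos: [479.9, -65.7, 119.1]
tool_rot: [[-1.0, -0.015, 0.003], [-0.015, 1.0, -0.004], [-0.003, -0.004, -1.0]]
ft_force: [-3.3, -10.4, 3.8]
width: 21.7
grip_force: 50.1
```

```bash
python3 st.py 558.4 -51.2
```

```text
t 22.25 eef [479.86 -65.52 119.11] F [-2.47 -9.81  4.58] sd [0.47 0.5  0.67] w 21.7 g 50.1 q7 1.65 yaw_y 1.586
phi 3.3219 r 79.84
radial out 4.19 cw -9.2
```

The tangential force is 9.2 N, about 3.4 N above free, which means roughly 50 N of clamping. I'm unloading the arm's deflection, opening the fingers and rising.

{"op": "carry_out", "data": {"increments": [{"tx":0,"ty":-0.012,"tz":0,"yaw":0,"claw":-1},{"tx":0,"ty":-0.024,"tz":0,"yaw":0,"claw":-1},{"tx":0,"ty":-0.024,"tz":0,"yaw":0,"claw":-1}], "newtons": 50}}

```text
t: 22.68
eef_pos: [480.0, -66.4, 119.1]
tool_rot: [[-1.0, -0.017, 0.003], [-0.017, 1.0, -0.002], [-0.003, -0.002, -1.0]]
ft_force: [-2.4, -7.3, 3.9]
width: 21.4
grip_force: 50.0
```

{"op": "carry_out", "data": {"increments": [{"tx":0,"ty":0,"tz":0,"yaw":0,"claw":0.1},{"tx":0,"ty":0,"tz":0,"yaw":0,"claw":0.1},{"tx":0,"ty":0,"tz":0,"yaw":0,"claw":0.1},{"tx":0,"ty":0,"tz":0,"yaw":0,"claw":0.1}]}}

```text
t: 23.18
eef_pos: [479.2, -64.2, 118.0]
tool_rot: [[-1.0, -0.019, 0.0], [-0.019, 1.0, 0.001], [-0.0, 0.001, -1.0]]
ft_force: [-0.1, -0.4, 0.7]
width: 47.3
grip_force: 0.0
```

{"op": "carry_out", "data": {"increments": [{"tx":0,"ty":0,"tz":-0.25,"yaw":0,"claw":0.1},{"tx":0,"ty":0,"tz":-0.5,"yaw":0,"claw":0.1},{"tx":0,"ty":0,"tz":-0.9,"yaw":0,"claw":0.1},{"tx":0.2,"ty":0,"tz":-0.9,"yaw":0,"claw":0.1},{"tx":0.4,"ty":0,"tz":-0.9,"yaw":0,"claw":0.1},{"tx":0.4,"ty":0,"tz":-0.9,"yaw":0,"claw":0.1}]}}

```text
t: 23.92
eef_pos: [437.8, -65.6, 208.1]
tool_rot: [[-1.0, -0.018, -0.001], [-0.018, 1.0, 0.0], [0.001, 0.0, -1.0]]
ft_force: [0.2, 0.3, 0.6]
width: 47.1
grip_force: 0.0
```

Run:
```python
from h import *
o=readout.get_obs(); print(o["t"],o["eef_pos"],o["ft_force"])
ims=[]
for c in ["wrist","scene","side"]:
    p=optics.snapshot(c); w,ok=cloud(p)
    print(c,[(np.round(d["xyz"],1).tolist(),round(d["confidence"],2)) for d in models.spot_point("knob_mid",p)[:1]],[(np.round(d["xyz"],1).tolist(),round(d["confidence"],2)) for d in models.spot_point("test_block",p)[:1]])
    s=ok&(np.hypot(w[...,0]-480,w[...,1]+66)<16)&(w[...,2]>146)&(w[...,2]<170); q=w[s]
    if len(q): print("knob top z",len(q),np.percentile(q[:,2],[50,90,98]),(q.max(0)+q.min(0))/2)
    if c=="wrist": ims.append(cv2.resize(p["pixels"],(480,300)))
    if c=="side": ims.append(cv2.resize(p["pixels"][170:250,252:380],(480,300)))
cv2.imwrite("pics/end.png",np.vstack(ims))
```

```text
23.925 [437.81879693 -65.55109628 208.06758547] [0.20320033 0.30506017 0.55279934]
wrist [] []
knob top z 947 [156.97593783 158.11924364 158.88248266] [479.58865144 -69.39363747 152.79858074]
scene [([611.7, 323.5, 0.8], 0.74)] [([562.4, -52.8, 14.8], 0.62)]
knob top z 31 [153.79900663 156.89116996 157.57718829] [475.17756783 -68.24349246 152.39913106]
side [([481.3, -64.4, 142.7], 0.56)] [([406.0, 33.0, 3.4], 0.7)]
knob top z 42 [155.68234441 158.03376516 158.26305987] [481.66068256 -66.47824368 152.85821791]
```

View pics/end.png

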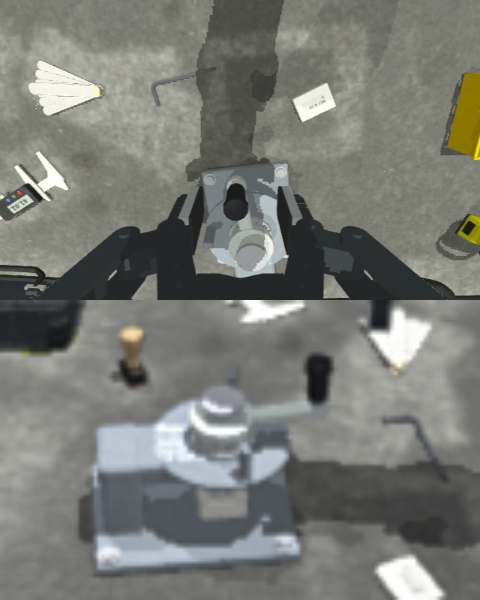

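The final picture shows the knob free at (236,203) in the wrist view. In the side view the lever is down and pointing to the front, and the block is under the foot at (222,500). The knob top is at z 157, the same as at the start, so the lever is in mesh. The bystanders are in place.

```bash
python3 -c "
from cell import sign_off
print(sign_off())"
```

```text
the job is handed in; nothing more can be done
None
```

The block is clamped at about 50 N, estimated from the knob force (9.2 N against about 5.8 N turning free). The lever is down in mesh and released, and the job was handed in at about 24 s.

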